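# Fold down the spice cabinet's chopping board onto its two slide-out supports

## Robot

A 6-joint arm with a two-finger parallel gripper is mounted at the origin on a cart in front of the work surface, level with it; the furniture and walls round the work are solid. World frame = base frame: x ahead of the robot, y to its left, z up, the work surface at z = 0. Lengths are in mm, angles in degrees, forces in N, time in s.
With the tool pointing down it reaches from about 325 to 1000 mm from the base axis. Payload 5.1 kg.
Tool frame: the origin (TCP) lies on the centre line of the jaws, within the pads' length; the fingertips stand 11 mm ahead of it and the grasp point (between the pads) lies 8 mm behind it (tcp_to_tips is the distance from the TCP to the fingertips, in mm); z points along the fingers, y is the line along which they close (so a half turn about z gives the same grasp; the last joint's range is limited). The gripper opens to 85 mm and grips with 20 to 120 N. Pads are 22 mm wide; open, the fingers measure 114 mm over their backs; the gripper's body (76 mm by 85 mm) begins 54 mm behind the grasp point. The pads swing forward as they close: fully open they stand 13 mm farther back than shut.
Start: joints at [-73.488, 7.093, 94.555, -0, 78.352, -4.733], TCP at [235.502, -605.825, 242.322] pointing down, gripper open.
Joint ranges: [-149.61, 149.61], [-58.7, 133.49], [1.44, 155.28], [-77.14, 257.14], [18.33, 153.61], [-166.67, 166.67]. Speed limits (degrees/s): [147.25, 147.25, 180, 180, 180, 180].

## Interface

Orientations are given as [roll, pitch, yaw] about the fixed x, y, z axes, in that order (R = Rz(yaw) Ry(pitch) Rx(roll)).
In Python, from plant import observe, get_image, calibration, sign_off, tcp_to_tips gives the robot as it stands.
- The arm moves only by the tool play_rows, never from a script. Its arguments are lists of equal length, an entry for each row: "offset": the shift along the tool's x, y, z as a fraction of full scale, a list of three; "spin": the turn about the tool's z as a fraction of full scale; "hand": the gripper's target within -1 to 1 (shut at 1, half-way at 0, fully open at -1). A call has 1 to 20 rows; each row shifts and turns the commanded pose from where the row before left it, along the tool's axes as they then stand; what a row does not reach is not made up. Full scale, the value 1, is 4 cm for a shift and 60 degrees for a turn. A row lasts 1/8 s, in which the tool goes at most 62.5 mm and 10.7 degrees, less where a joint would pass 70% of its speed; a pose out of reach is approached as far as the arm can. A call with a number of a shift or a turn outside -1 to 1 is refused whole. A call with a gripper value outside its range is refused whole. The fingers move at their own pace and stop on an object; "grip_force" is the grip in N (left out, the last holds). Time passes only in rows, so rows that do not move let the fingers close. It gives the time, the measured TCP pose, the force, the opening and the grip force at its end, in the units of the state.
- observe(): the state, without advancing time (a new reading comes with each control period).
- get_image(name): name is "scene" or "side" or "wrist"; returns the picture (384x512x3 uint8, red, green, blue); there is no depth.
- calibration(name): a dict with "camera_matrix" (3x3 intrinsics, pixels), "dist_coeffs" ([k1, k2, p1, p2, k3] as OpenCV has them; the pictures are not rectified), "extrinsics" (4x4, takes a point from world to camera coordinates). Camera axes: x right, y down, z forward; pixel columns grow to the right and rows downward; lengths in mm; the calibration is good to about 2 mm. A picture is of the moment at which its call begins: read the wrist's pose just before it. calibration takes no time and is no camera call; for the wrist camera it gives the pose at the moment of the call.
- sign_off(): hands the job in; it is judged then, once.
The state is a dict: "t": time; "joint_positions": joint angles; "dq": joint speeds; "joint_efforts": joint torques, N m; "ee_pos": TCP position; "orientation": TCP orientation; "force": force on the tool from outside, world axes, zero at the start; "moment": the same for the moment, N m; "opening": finger opening in mm; "finger_force": force on a finger pad.
Only numpy, scipy, OpenCV 4.12 (cv2) and the standard library are available. Lean on these libraries where they do the work, as an engineer would, in place of code of your own. Each camera call takes 0.05 s, during which the arm holds its last target. There are 200 camera calls.

## Task

Set up the fold-down chopping board of the little spice cabinet: pull both slide-out supports fully out, and only then swing the front board down by the rail at its free edge, lowering it under control so that it does not fall, until it lies level on the two supports. Then take the onion from beside the cabinet, set it gently on the solid part of the lowered board so that it stays there, and leave the garlic, the lime and the mug alone.

Things in the scene. Friction and masses are not known exactly. Their poses are not given: they have to be found in the camera images.
- spice_cabinet: wooden worktop spice cabinet, 300 wide x 160 deep x 207 mm high, fixed to the worktop. Origin on the worktop straight below the hinge line of its front board, midway along it; x points from its front to its back, y to the cabinet's left (seen from the robot), z up. At yaw 0 its front faces the robot.
- support_left (a joint): how far the left support (cabinet y = +118 mm) is pulled out, in m: 0 fully in, 0.100 fully out (a hard stop). It slides straight out of the front along cabinet -x against about 1.5 to 3 N of friction and stays where it is left.
- support_right (a joint): the same for the right support (cabinet y = -118 mm).
- support_left_knob (a point): middle of the round head (26 mm across, 12 mm thick, axis along cabinet x) of the dark knob on the left support; 55 mm above the worktop, 37 mm before the end of the support bar (20 mm wide, 28 high, top at 69 mm), and 47 mm before the hinge line when fully in. The closed board rises behind it: lean the gripper's back some 20 degrees towards the robot.
- support_right_knob (a point): the same on the right support.
- board (a joint): angle of the front board about its hinge, rad: 0 closed (it leans 12 degrees back from upright and stays there by its weight), growing as its upper edge swings towards the robot and down. 1.78 is level, where it lies on the supports if both are out. With no support out it droops to 2.14. The hinge is nearly free: past 0.21 rad the board (about 0.45 kg) falls unless held.
- board_hinge (a point): middle of the board's hinge line, 77 mm above the worktop; the hinge runs along cabinet y.
- board_rail (a point): middle of the round rail (16 mm thick, 128 mm free) at the board's free edge, parallel to the hinge and 182 mm from it, over a 42 mm hand slot. Closed: 255 mm above the worktop, 48 mm above the cabinet's top, 38 mm behind the hinge line. Lowered: 77 mm high, 182 mm before the hinge line. Pinched from above, one finger before and one behind it, it turns in the grip as the board swings.
- board_mid (a point): middle of the working (inner) face of the board's solid part, 66 mm from the hinge line. Axes: x out of that face (up when lowered), y along the hinge, z from the hinge to the rail. The solid part reaches 148 mm either way in y and 66 mm in z; the board is 16 mm thick; lowered, its working face is 85 mm above the worktop.
- onion_center (a point): middle of the brown onion on the worktop to the right of the cabinet (any on the far side counter are not meant), about 61 x 63 mm across and 68 mm high with its pointed top, loose, 0.09 kg: the point 30 mm above its underside at half width. z is up.
- garlic: white garlic bulb, about 60 mm, loose bystander; origin at its underside.
- lime: green lime, about 50 mm, loose bystander; origin at its underside.
- mug: blue and white mug, 78 mm across and 92 mm high, loose bystander; origin at its underside.
Not all that is in view belongs to the job. What is meant by the part that bears onion_center is not red or yellow, and is the smaller of those in its own colour.

How it is judged (in metres and radians):
On the way, in this order (a step that is already met when the one before it is completed fails the run):
1. both supports are pulled fully out while the board is still closed (value of joint each of support_left, support_right above 0.088 m and value of joint board below 0.5 rad), for 0.2 s.
2. the board lies level on the two supports (value of joint each of support_left, support_right above 0.088 m and value of joint board between 1.73 and 1.84 rad), for 0.2 s.
At the end, for the whole second after the job is handed in: both supports are out to within 12 mm of their stops, the board lies level on them (within about 3 degrees), and the onion lies at rest on the solid part of the board, its middle inside the edges (all of step 2 and x of onion_center in the frame of board_mid between 0.015 and 0.055 m and y of onion_center in the frame of board_mid between -0.14 and 0.14 m and z of onion_center in the frame of board_mid between -0.062 and 0.062 m and linear speed of onion below 0.02 m/s and velocity of joint board below 0.05 rad/s and contact force between onion and board above 0.2 N); the robot touches nothing.
It fails at once if the board is swung down while a support is not yet out (value of joint board above 0.6 rad and value of joint any of support_left, support_right below 0.08 m).
It fails at once if the board falls instead of being lowered (swings faster than 5 rad/s) (velocity of joint board above 5 rad/s).
It fails at once if the onion is dropped (falls free of the fingers faster than 0.75 m/s, about 3 cm) or pressed onto the board with more than 40 N (contact force between onion and board above 40 N or (linear speed of onion above 0.75 m/s and contact force between the fingers and onion below 0.05 N)).
It fails at once if the garlic, the lime or the mug is moved by more than 30 mm (distance of any of garlic, lime, mug from where it was at the start of the episode above 0.03 m).
It also fails if it takes over 72 s, if anything falls off the work surface, if the arm or the gripper's body presses on something with over 40 N, if the wrist force passes 120 N, or if a joint passes its speed limit or range.

## Working session

There is one attempt and no reset: what is moved stays moved. The work goes in short steps, Python scripts to look and compute and a tool call to move; the robot and the scene stay as the last step left them, time stands still between calls to the robot, and variables do not carry over. Pictures are saved under pics/ and viewed, at most 10 in all, crops included, and the job is handed in when it is done.

Besides the shell and the picture viewer there is one more tool, called after "Call:" as name([rows], argument=value, ...), one row to a line, values as JSON. play_rows: Moves the arm, as the interface text tells. Shift numbers are shares of 4 cm and turn numbers shares of 60 degrees, none past 1 either way. Its arguments: {"type":"object","properties":{"offset":{"type":"array"},"spin":{"type":"array"},"hand":{"type":"array"},"grip_force":{"type":"number"}},"required":["offset","spin","hand"]}

```bash
mkdir -p pics; ls; python3 - <<'E'
from plant import *
import cv2
for n in("scene","side"):
    im=get_image(n); cv2.imwrite(f"pics/{n}0.png",im[:,:,::-1])
    c=calibration(n); print(n,c)
print(observe(),tcp_to_tips)
E
```

```text
pics
scene {'camera_matrix': array([[406.61980857,   0.        , 260.40069696],
       [  0.        , 406.61980857, 187.64249189],
       [  0.        ,   0.        ,   1.        ]]), 'dist_coeffs': array([0.02020923, 0.        , 0.        , 0.        , 0.        ]), 'extrinsics': array([[ 8.09357368e-01, -5.87259871e-01,  8.15436776e-03,
        -5.36834573e+02],
       [-3.92622445e-01, -5.51330900e-01, -7.36126249e-01,
         2.74059171e+02],
       [ 4.36793161e-01,  5.92587616e-01, -6.76795133e-01,
         1.63305280e+03],
       [ 0.00000000e+00,  0.00000000e+00,  0.00000000e+00,
         1.00000000e+00]])}
side {'camera_matrix': array([[386.31685381,   0.        , 257.54799412],
       [  0.        , 386.31685381, 190.43435093],
       [  0.        ,   0.        ,   1.        ]]), 'dist_coeffs': array([-0.12290658,  0.        ,  0.        ,  0.        ,  0.        ]), 'extrinsics': array([[ 9.56624691e-01, -2.91168512e-01,  9.49204373e-03,
        -5.79055568e+02],
       [-1.65213528e-01, -5.69063669e-01, -8.05525313e-01,
         1.53752913e+02],
       [ 2.39945184e-01,  7.69017189e-01, -5.92485334e-01,
         1.32365541e+03],
       [ 0.00000000e+00,  0.00000000e+00,  0.00000000e+00,
         1.00000000e+00]])}
{'t': 0.1, 'joint_positions': array([-7.34862035e+01,  7.13020280e+00,  9.46256277e+01, -1.46423066e-03,
        7.83535070e+01, -4.73168565e+00]), 'dq': array([-0.07359959, -0.07612984, -0.04880543, -0.05771397,  0.01647931,
       -0.02955317]), 'joint_efforts': array([ 3.02453582e-04, -4.24930787e+01, -3.66653895e+01, -1.28439133e-04,
        3.93970055e-03, -1.89799984e-06]), 'ee_pos': array([ 235.36126816, -605.31868914,  241.17742305]), 'orientation': array([-1.79890917e+02, -7.59057572e-03,  2.12457719e+01]), 'force': array([ 0.05282714, -0.11205919,  0.03164895]), 'moment': array([-0.02765798,  0.06358096,  0.0100097 ]), 'finger_force': 0.0, 'opening': 85.4011407181166} 11.0
```

View pics/scene0.png

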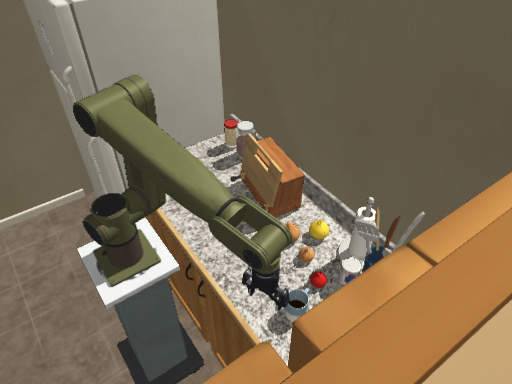

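View pics/side0.png

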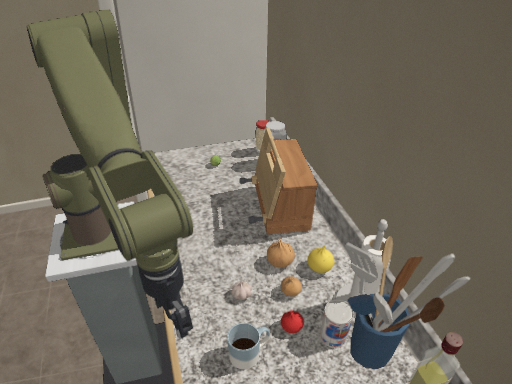

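The side view shows the cabinet near (285,185), with two brown onions: the larger at (281,254) and the smaller at (291,287), which is the target. The garlic is at (241,290), the lime at (216,160) and the mug at (244,345). I'll crop in closer.

```bash
python3 - <<'E'
import cv2,numpy as np
a=cv2.imread("pics/side0.png")[110:310,200:350]; b=cv2.imread("pics/scene0.png")[120:270,220:340]
a=cv2.resize(a,(450,600),interpolation=cv2.INTER_CUBIC); b=cv2.resize(b,(350,438),interpolation=cv2.INTER_CUBIC)
o=np.zeros((600,800,3),np.uint8);o[:,:450]=a;o[:438,450:]=b
cv2.imwrite("pics/crop0.png",o)
E
```

```text
(no output)
```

View pics/crop0.png

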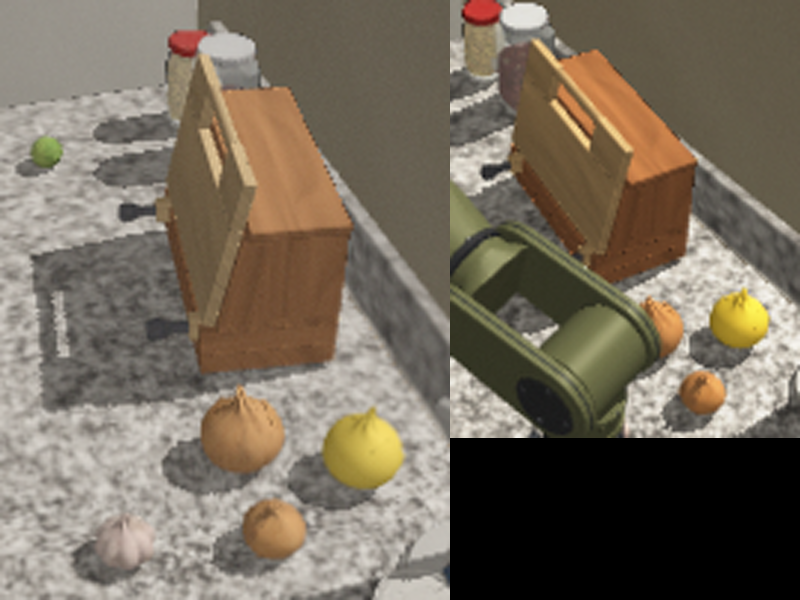

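```bash
cat > h.py <<'E'
import numpy as np,cv2
from plant import *
from scipy.optimize import least_squares
def proj(P,c):
    E=c["extrinsics"]; r=cv2.Rodrigues(E[:3,:3])[0]
    return cv2.projectPoints(np.float64(P).reshape(-1,1,3),r,E[:3,3],c["camera_matrix"],c["dist_coeffs"])[0][:,0]
def ray(px,c):
    E=c["extrinsics"];u=cv2.undistortPoints(np.float64([[px]]),c["camera_matrix"],c["dist_coeffs"])[0,0]
    return -E[:3,:3].T@E[:3,3], E[:3,:3].T@np.r_[u,1]
def onz(px,z,c):
    o,d=ray(px,c); return o+d*(z-o[2])/d[2]
def meet(*pc):
    A=0;b=0
    for px,c in pc:
        o,d=ray(px,c);d=d/np.linalg.norm(d);M=np.eye(3)-np.outer(d,d);A=A+M;b=b+M@o
    return np.linalg.solve(A,b)
E
cat > fit.py <<'E'
from h import *
S,C=calibration("side"),calibration("scene")
def R(a): a=np.radians(a);return np.array([[np.cos(a),-np.sin(a),0],[np.sin(a),np.cos(a),0],[0,0,1]])
def pts(p):
    X,Y,a,xf,ext=p; xb=xf+160
    side=[[-47-ext,118,55],[-47-ext,-118,55],[xb,-150,207],[xb,150,207],[xf,-150,0],[xb,-150,0]]
    sc=[[xb,-150,207],[xb,150,207],[xf,-150,0],[xb,-150,0],[-47-ext,118,55]]
    T=lambda q:np.array(q)@R(a).T+[X,Y,0]
    return T(side),T(sc)
ms=np.array([[242,180.7],[252,219.7],[316.7,186.7],[296,139.3],[267.7,233.3],[310.7,230]])
mc=np.array([[303.7,174.9],[270.7,137.1],[268.7,214.3],[301.6,207.4],[233.7,179]])
f=lambda p:np.r_[(proj(pts(p)[0],S)-ms).ravel(),(proj(pts(p)[1],C)-mc).ravel(),(p[4]/10)]
r=least_squares(f,[700,0,0,0,0],loss="soft_l1")
np.set_printoptions(suppress=True,precision=1)
print(r.x,r.fun);print(pts(r.x)[0][:2])
# onion small, center ~30mm high
s=(200+274/3,110+530/3);c=(220+703/2.917,120+394/2.917)
print("onion",meet((s,S),(c,C)),onz(s,33,S),onz(c,33,C))
print("big",onz((200+243/3,110+435/3),40,S),"garlic",onz((200+125/3,110+545/3),25,S),"lime",onz((216,160),25,S))
print("mug",onz((242,345),46,S),"red",onz((292,322),25,S))
E
python3 fit.py
```

```text
[604.  -28.9  -8.4   0.9  -0. ] [ 1.1 -0.4 -0.7 -0.1  0.8 -2.9 -0.  -0.8 -1.3  3.2  0.7  2.   0.5 -1.3
 -0.8 -0.9  0.6  6.  -1.1  1.  -0.4 -0.8 -0. ]
[[ 574.8   94.7   55. ]
 [ 540.2 -138.8   55. ]]
onion [  308.7 -1003.9   803.4] [ 575.4 -433.3   33. ] [1066.9 -788.2   33. ]
big [ 586.8 -311.1   40. ] garlic [ 434.4 -403.6   25. ] lime [513.1 318.5  25. ]
mug [ 387.  -582.9   46. ] red [ 536.8 -541.8   25. ]
```

Call:
play_rows([
  [0, 0, 0],
  [0, 0, 0],
  [0, 0, 0],
  [0.36, -0.97, 0],
  [0.36, -0.97, 0],
  [0.36, -0.97, 0],
  [0.36, -0.97, 0],
  [0.36, -0.97, 0],
  [0.36, -0.97, 0],
  [0.36, -0.97, 0],
  [0.36, -0.97, 0],
  [0.36, -0.97, 0],
  [0.36, -0.97, 0],
  [0.36, -0.97, 0],
  [0.36, -0.97, 0],
  [0.36, -0.97, 0],
  [0, 0, 0],
], spin=[0.165, 0.165, 0.165, 0, 0, 0, 0, 0, 0, 0, 0, 0, 0, 0, 0, 0, 0], hand=[-1, -1, -1, -1, -1, -1, -1, -1, -1, -1, -1, -1, -1, -1, -1, -1, -1], grip_force=40)

```text
t: 2.22
ee_pos: [495.3, -132.4, 241.8]
orientation: [-180.0, 0.1, -8.2]
force: [0.1, -0.9, 0.1]
opening: 85.3
finger_force: 0.0
```

```bash
cat >> h.py <<'E'
def cab(P,X=604.,Y=-28.9,a=-8.4):
    a=np.radians(a);c,s=np.cos(a),np.sin(a);P=np.asarray(P,float);d=P[:2]-[X,Y]
    return np.round([c*d[0]+s*d[1],-s*d[0]+c*d[1],P[2]],1)
def world(q,X=604.,Y=-28.9,a=-8.4):
    a=np.radians(a);c,s=np.cos(a),np.sin(a);return np.array([X+c*q[0]-s*q[1],Y+s*q[0]+c*q[1],q[2]])
E
python3 - <<'E'
from h import *
o=observe();print(o["t"],o["ee_pos"],o["orientation"],cab(o["ee_pos"]))
W=calibration("wrist");E=W["extrinsics"];print(-E[:3,:3].T@E[:3,3],E[2,:3])
w=get_image("wrist")[:,:,::-1].copy();s=get_image("side")[:,:,::-1].copy()
k=proj([world([-47,-118,55]),world([-47,118,55]),world([0,0,77]),world([38,0,255])],W);print(k)
a=np.zeros((600,800,3),np.uint8);a[:384,:512]=w;a[390:600,0:200]=s[110:320,200:400]
cc=cv2.resize(s[110:320,190:330],(280,420),interpolation=cv2.INTER_CUBIC);a[:420,515:795]=cc
cv2.imwrite("pics/w1.png",a)
E
```

```text
2.225 [ 495.27900039 -132.43587864  241.79628381] [-1.79974868e+02  5.32851555e-02 -8.23167636e+00] [ -92.4 -118.3  241.8]
[ 562.93506196 -141.37935895  373.04009062] [-0.26496017  0.03799561 -0.96351048]
[[257.38593883 126.71135057]
 [ 22.88461806 128.92965627]
 [122.7589919   74.82819185]
 [-58.53248875 -55.2446848 ]]
```

View pics/w1.png

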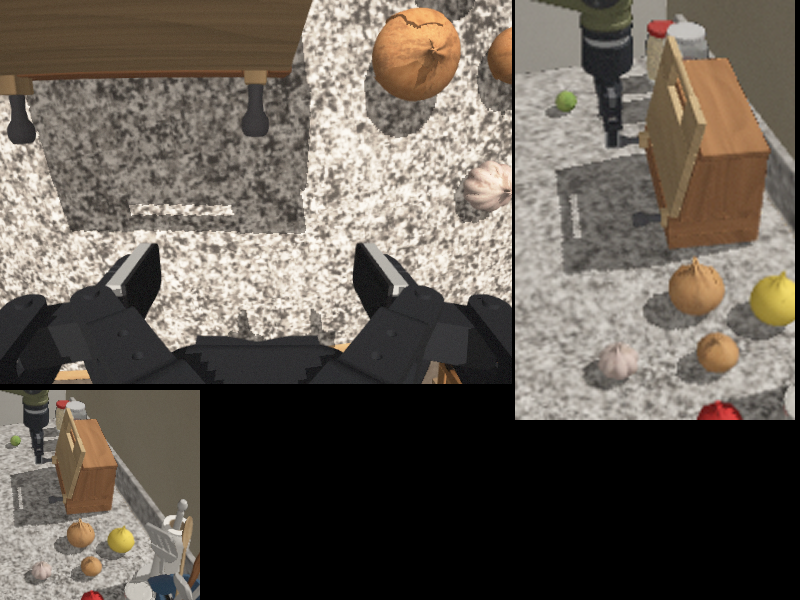

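The wrist view shows the knob heads at (256,129) and (21,131), within 2–3 px of the prediction. Next I descend on the right knob.

Call:
play_rows([
  [0.93, 0, 0],
  [0, 0, 1],
  [0, 0, 1],
  [0, 0, 1],
  [0, 0, 1],
  [0, 0, 0],
], spin=[0, 0, 0, 0, 0, 0], hand=[-1, -1, -1, -1, -1, -1])

```text
t: 3.08
ee_pos: [528.1, -140.0, 78.4]
orientation: [-179.9, 0.5, -8.6]
force: [-0.9, -0.1, -0.1]
opening: 85.5
finger_force: 0.0
```

Call:
play_rows([
  [0, 0, 0.3],
  [0, 0, 0.3],
  [0, 0, 0.3],
  [0, 0, 0],
], spin=[0, 0, 0, 0], hand=[-1, -1, -1, -1])

```text
t: 3.58
ee_pos: [530.9, -139.6, 45.2]
orientation: [-180.0, 0.1, -8.4]
force: [0.2, 0.7, 0.1]
opening: 85.2
finger_force: 0.0
```

Call:
play_rows([
  [0, 0, 0],
  [0, 0, 0],
  [0, 0, 0],
  [0, 0, 0],
  [0, 0, 0],
  [0, 0, 0],
], spin=[0, 0, 0, 0, 0, 0], hand=[1, 1, 1, 1, 1, 1])

```text
t: 4.32
ee_pos: [532.7, -136.2, 47.4]
orientation: [-179.6, -0.0, -8.5]
force: [1.2, 14.8, 6.4]
opening: 23.3
finger_force: 38.8
```

Call:
play_rows([
  [-0.4, 0, 0],
  [-0.4, 0, 0],
  [-0.4, 0, 0],
  [-0.4, 0, 0],
  [-0.4, 0, 0],
  [-0.4, 0, 0],
  [0, 0, 0],
], spin=[0, 0, 0, 0, 0, 0, 0], hand=[1, 1, 1, 1, 1, 1, 1])

```text
t: 5.2
ee_pos: [440.5, -122.2, 47.6]
orientation: [-179.5, -0.6, -8.6]
force: [15.0, 18.8, -4.5]
opening: 23.8
finger_force: 41.4
```

Call:
play_rows([
  [-0.15, -0.08, 0],
  [-0.15, 0, 0],
  [0, 0, 0],
], spin=[0, 0, 0], hand=[1, 1, 1])

```text
t: 5.58
ee_pos: [436.7, -121.5, 49.9]
orientation: [-179.9, -1.8, -8.6]
force: [40.3, 4.6, -24.0]
opening: 22.1
finger_force: 39.8
```

```bash
python3 - <<'E'
from h import *
o=observe();print(cab(o["ee_pos"]),o["force"],o["opening"])
E
```

```text
[-152.  -116.    49.9] [ 40.313502     4.56940858 -23.97287851] 22.081837206245343
```

Call:
play_rows([
  [0, 0, 0],
  [0, 0, 0],
  [0, 0, 0],
  [0, 0, -1],
  [0, 0, -1],
  [0, 0, -1],
  [0.9, -1, -1],
  [0.8, -1, 0],
  [0.5, -1, 0],
  [0, -1, 0],
  [0, -1, 0],
  [0, -0.8, 0],
  [0, 0, 0],
], spin=[0, 0, 0, 0, 0, 0, 0, 0, 0, 0, 0, 0, 0], hand=[-1, -1, -1, -1, -1, -1, -1, -1, -1, -1, -1, -1, -1])

```text
t: 7.2
ee_pos: [543.3, 94.8, 203.2]
orientation: [180.0, 0.0, -8.3]
force: [0.1, -0.8, -0.5]
opening: 85.2
finger_force: 0.0
```

```bash
python3 - <<'E'
from h import *
o=observe();print(o["t"],cab(o["ee_pos"]),o["orientation"],o["force"])
W=calibration("wrist")
w=get_image("wrist")[:,:,::-1].copy()
print(proj([world([-47,118,55]),world([-147,-118,55])],W))
cv2.imwrite("pics/w2.png",w)
E
```

```text
7.2 [-78.1 113.5 203.2] [ 1.79992023e+02  4.67300257e-02 -8.29645936e+00] [ 0.08730672 -0.79035505 -0.54598235]
[[252.28044675 146.94453071]
 [491.64827705 251.3673379 ]]
```

View pics/w2.png

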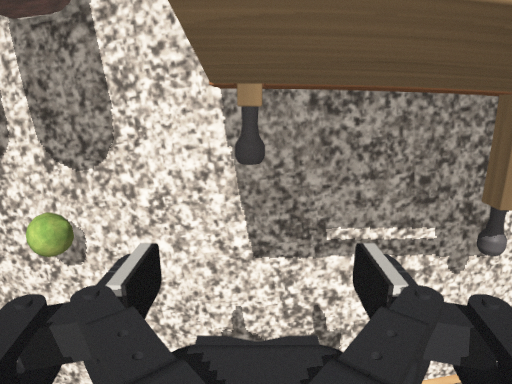

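Call:
play_rows([
  [0, -0.16, 1],
  [0, 0, 1],
  [0.4, 0, 1],
  [0.2, 0, 0.3],
  [0.08, 0, 0.3],
  [0, 0, 0.3],
  [0, 0, 0],
], spin=[0, 0, 0, 0, 0, 0, 0], hand=[-1, -1, -1, -1, -1, -1, -1])

```text
t: 8.12
ee_pos: [571.0, 95.6, 47.2]
orientation: [180.0, 0.1, -8.5]
force: [-0.9, 0.2, 0.0]
opening: 85.3
finger_force: 0.0
```

Call:
play_rows([
  [0, 0, 0],
  [0, 0, 0],
  [0, 0, 0],
  [0, 0, 0],
  [0, 0, 0],
  [0, 0, 0],
], spin=[0, 0, 0, 0, 0, 0], hand=[1, 1, 1, 1, 1, 1], grip_force=50)

```text
t: 8.88
ee_pos: [572.0, 96.8, 48.4]
orientation: [-179.9, -0.1, -8.5]
force: [0.7, 5.4, 2.6]
opening: 23.5
finger_force: 49.0
```

Call:
play_rows([
  [-0.4, 0, 0],
  [-0.4, 0, 0],
  [-0.4, 0, 0],
  [-0.4, 0, 0],
  [-0.4, 0, 0],
  [-0.4, 0, 0],
  [0, 0, 0],
], spin=[0, 0, 0, 0, 0, 0, 0], hand=[1, 1, 1, 1, 1, 1, 1])

```text
t: 9.75
ee_pos: [484.9, 110.1, 49.8]
orientation: [-179.7, -1.4, -8.4]
force: [30.4, 2.6, -20.3]
opening: 23.2
finger_force: 52.3
```

Call:
play_rows([
  [-0.1, 0, 0],
  [-0.1, 0, 0],
  [0, 0, 0],
], spin=[0, 0, 0], hand=[1, 1, 1])

```text
t: 10.12
ee_pos: [482.2, 110.6, 51.3]
orientation: [-179.7, -2.1, -8.4]
force: [43.4, -0.7, -29.1]
opening: 23.8
finger_force: 51.1
```

Call:
play_rows([
  [0, 0, 0],
  [0, 0, 0],
  [0, 0, 0],
  [0, 0, -1],
  [0, 0, -1],
  [0, 0, -1],
  [0, 0, -1],
  [0, 1, -1],
  [0, 1, -1],
  [0, 1, -1],
  [0.4, 0, 0],
  [0, 0, 0],
], spin=[0, 0, 0, 0, 0, 0, 0, 0, 0, 0, 0, 0], hand=[-1, -1, -1, -1, -1, -1, -1, -1, -1, -1, -1, -1])

```text
t: 11.62
ee_pos: [466.6, -10.5, 327.5]
orientation: [180.0, 0.0, -8.5]
force: [0.4, 0.4, -0.7]
opening: 85.1
finger_force: 0.0
```

```bash
python3 - <<'E'
from h import *
o=observe();print(o["t"],cab(o["ee_pos"]),o["orientation"],o["force"])
W=calibration("wrist")
w=get_image("wrist")[:,:,::-1].copy()
print(proj([world([-147,118,55]),world([-147,-118,55]),world([38,64,255]),world([38,-64,255]),world([160,0,207])],W))
cv2.imwrite("pics/w3.png",w)
E
```

```text
11.625 [-138.6   -1.8  327.5] [ 1.79994500e+02  2.88130863e-02 -8.50382234e+00] [ 0.36921453  0.4003842  -0.71080611]
[[ 162.15198544  165.65570359]
 [ 349.33601977  165.52385109]
 [ 140.64569719  -90.0466039 ]
 [ 368.4815356   -90.41546556]
 [ 254.84115766 -215.96520782]]
```

View pics/w3.png

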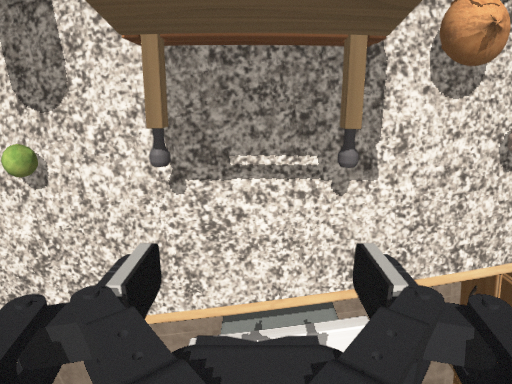

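```bash
python3 - <<'E'
from h import *
S,C=calibration("side"),calibration("scene")
def onp(px,c,y,k):
    o,d=ray(px,c);n=world([0,1,0])-world([0,0,0]);n[2]=0
    t=(world([0,y,0])-o)@n/(d@n);return cab(o+t*d)
for n,p in dict(tr=(255,180),tr2=(235,190),bot=(210,325),bot2=(192,318)).items():
    print(n,onp((200+p[0]/3,110+p[1]/3),S,-148,0))
for n,p in dict(tr=(632,150),bot=(605,258),bot2=(585,245)).items():
    print(n,onp((220+(p[0]-450)/2.917,120+p[1]/2.917),C,-148,0))
q=lambda X:[world([X+39.5+7.8,-148,261]),world([X+39.5-7.8,-148,264]),world([X+39.5-7.8,148,264])]
for X in(0,11):
    print((proj(q(X),S)-[200,110])*3,(proj(q(X),C)-[220,120])*2.917+[450,0])
E
```

```text
tr [  52.6 -148.   267.4]
tr2 [  32.4 -148.   257. ]
bot [  11.7 -148.    79. ]
bot2 [  -8.8 -148.    91.5]
tr [  54.6 -148.   258.3]
bot [  18.9 -148.    63.7]
bot2 [ -15.4 -148.   106.2]
[[249.55312551 185.61325489]
 [234.64689813 184.28088893]
 [188.24465366  51.73119371]] [[627.42846199 150.08220483]
 [617.56714534 151.77070026]
 [522.41283617  39.52371061]]
[[260.11281116 184.82152972]
 [245.26389034 183.48662999]
 [197.12016711  51.20340561]] [[634.39943914 147.72274784]
 [624.59280512 149.3966391 ]
 [528.89338951  37.63695397]]
```

Call:
play_rows([
  [0.92, 0, 0],
  [0.92, 0, 0],
  [0.92, 0, 0],
  [0.92, 0, 0],
  [0.92, 0, 0],
  [0, 0, 0],
  [0, 0, 0],
  [0, 0, 0],
  [0, 0, 0],
  [0, 0, 0],
  [0, 0, 0],
  [0, 0, 0],
  [0, 0, 0],
  [0, 0, 0],
  [0, 0, 0],
], spin=[0, 0, 0, 0, 0, -0.167, -0.167, -0.167, -0.167, -0.167, -0.167, -0.167, -0.167, -0.167, 0], hand=[-1, -1, -1, -1, -1, -1, -1, -1, -1, -1, -1, -1, -1, -1, -1])

```text
t: 13.55
ee_pos: [648.0, -36.2, 326.3]
orientation: [-179.9, 0.0, 81.7]
force: [-0.5, -0.1, -0.5]
opening: 85.3
finger_force: 0.0
```

```bash
python3 - <<'E'
from h import *
o=observe();print(o["t"],cab(o["ee_pos"]),o["orientation"],o["force"])
W=calibration("wrist")
w=get_image("wrist")[:,:,::-1].copy()
print(proj([world([45,64,255]),world([45,-64,255])],W))
cv2.imwrite("pics/w4.png",w)
E
```

```text
13.55 [ 44.6  -0.8 326.3] [-1.79852319e+02  2.07169185e-03  8.16821146e+01] [-0.52380935 -0.11228949 -0.45893129]
[[256.89166819 108.59302255]
 [256.38328023 295.04445368]]
```

View pics/w4.png

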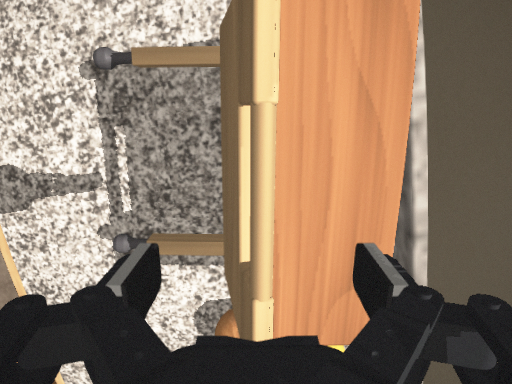

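The rail is at column 263, rows 103–300, so it sits at x≈49 in my frame. That puts the hinge at +11 and the supports at their stops.

Call:
play_rows([
  [0, 0.1, 0.5],
  [0, 0, 0.8],
  [0, 0, 0.5],
  [0, 0, 0.15],
  [0, 0, 0],
  [0, 0, 0],
  [0, 0, 0],
  [0, 0, 0],
  [0, 0, 0],
  [0, 0, 0],
], spin=[0, 0, 0, 0, 0, 0, 0, 0, 0, 0], hand=[-1, -1, -1, -1, 1, 1, 1, 1, 1, 1], grip_force=30)

```text
t: 14.85
ee_pos: [651.1, -37.5, 250.8]
orientation: [-179.8, 0.0, 81.7]
force: [-8.0, 1.4, 5.2]
opening: 14.7
finger_force: 29.7
```

```bash
python3 - <<'E'
from h import *
o=observe();print(o["t"],cab(o["ee_pos"]),o["orientation"],o["force"],o["opening"])
th=np.radians(np.linspace(0,102,26));a=np.radians(12)-th
p=np.c_[182*np.sin(a),182*np.cos(a)];print(np.round(np.diff(p,axis=0)/40*[1,-1],2).tolist())
E
```

```text
14.85 [ 47.8  -1.6 250.8] [-1.79754783e+02  9.92045621e-03  8.17184608e+01] [-8.03053794  1.36245426  5.17886974] 14.698305651771694
[[-0.32, -0.06], [-0.32, -0.03], [-0.32, -0.01], [-0.32, 0.01], [-0.32, 0.04], [-0.32, 0.06], [-0.31, 0.08], [-0.31, 0.1], [-0.3, 0.12], [-0.29, 0.15], [-0.28, 0.17], [-0.27, 0.19], [-0.25, 0.2], [-0.24, 0.22], [-0.22, 0.24], [-0.2, 0.25], [-0.18, 0.27], [-0.16, 0.28], [-0.14, 0.29], [-0.12, 0.3], [-0.1, 0.31], [-0.08, 0.31], [-0.06, 0.32], [-0.03, 0.32], [-0.01, 0.32]]
```

Call:
play_rows([
  [0, -0.32, -0.06],
  [0, -0.32, -0.03],
  [0, -0.32, -0.01],
  [0, -0.32, 0.01],
  [0, -0.32, 0.04],
  [0, -0.32, 0.06],
  [0, -0.31, 0.08],
  [0, -0.31, 0.1],
  [0, -0.3, 0.12],
  [0, -0.29, 0.15],
], spin=[0, 0, 0, 0, 0, 0, 0, 0, 0, 0], hand=[1, 1, 1, 1, 1, 1, 1, 1, 1, 1])

```text
t: 16.1
ee_pos: [527.3, -18.9, 229.7]
orientation: [-179.9, -0.1, 81.7]
force: [0.7, 5.9, 0.0]
opening: 14.9
finger_force: 32.5
```

```bash
python3 - <<'E'
from h import *
o=observe();print(o["t"],cab(o["ee_pos"]),o["orientation"],o["force"],o["opening"],o["finger_force"])
E
```

```text
16.1 [-77.3  -1.3 229.7] [-1.79859104e+02 -6.55248022e-02  8.17372681e+01] [0.66489998 5.91228078 0.03962057] 14.946177206188741 32.51747131347656
```

Call:
play_rows([
  [0, -0.28, 0.17],
  [0, -0.27, 0.19],
  [0, -0.25, 0.2],
  [0, -0.24, 0.22],
  [0, -0.22, 0.24],
  [0, -0.2, 0.25],
  [0, -0.18, 0.27],
  [0, -0.16, 0.28],
  [0, -0.14, 0.29],
], spin=[0, 0, 0, 0, 0, 0, 0, 0, 0], hand=[1, 1, 1, 1, 1, 1, 1, 1, 1])

```text
t: 17.23
ee_pos: [450.4, -8.1, 145.3]
orientation: [-179.8, -0.0, 81.7]
force: [-1.2, 5.0, -0.4]
opening: 14.8
finger_force: 33.8
```

```bash
python3 - <<'E'
from h import *
o=observe();print(o["t"],cab(o["ee_pos"]),o["orientation"],o["force"],o["opening"],o["finger_force"])
E
```

```text
17.225 [-155.    -1.8  145.3] [-1.79822382e+02 -2.82171210e-02  8.17201503e+01] [-1.17406206  5.02991496 -0.41205447] 14.76120005341972 33.773043751716614
```

Call:
play_rows([
  [0, -0.12, 0.3],
  [0, -0.1, 0.31],
  [0, -0.08, 0.31],
  [0, -0.06, 0.32],
  [0, -0.03, 0.3],
  [0, -0.01, 0.2],
  [0, 0, 0.1],
  [0, 0, 0],
], spin=[0, 0, 0, 0, 0, 0, 0, 0], hand=[1, 1, 1, 1, 1, 1, 1, 1])

```text
t: 18.23
ee_pos: [433.6, -5.5, 71.0]
orientation: [-179.7, -0.0, 81.7]
force: [-2.0, 6.2, -0.1]
opening: 14.6
finger_force: 36.1
```

```bash
python3 - <<'E'
from h import *
o=observe();print(o["t"],cab(o["ee_pos"]),o["orientation"],o["force"],o["opening"],o["finger_force"])
E
```

```text
18.225 [-172.    -1.8   71. ] [-1.79668460e+02 -4.44100269e-02  8.17088687e+01] [-1.97311137  6.15467741 -0.11740946] 14.581190085089444 36.12171649932861
```

Call:
play_rows([
  [0, 0, 0.08],
  [0, 0, 0.08],
  [0, 0, 0],
], spin=[0, 0, 0], hand=[1, 1, 1])

```text
t: 18.6
ee_pos: [433.4, -5.5, 64.7]
orientation: [-179.6, -0.0, 81.7]
force: [-0.9, 6.0, -1.5]
opening: 14.8
finger_force: 36.4
```

```bash
python3 - <<'E'
from h import *
s=get_image("side")[:,:,::-1];w=get_image("wrist")[:,:,::-1]
a=np.zeros((600,800,3),np.uint8);a[:,:430]=cv2.resize(s[120:270,200:308],(430,600),interpolation=cv2.INTER_CUBIC)
a[:277,431:800]=cv2.resize(w,(369,277));cv2.imwrite("pics/s5.png",a)
E
```

```text
(no output)
```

View pics/s5.png

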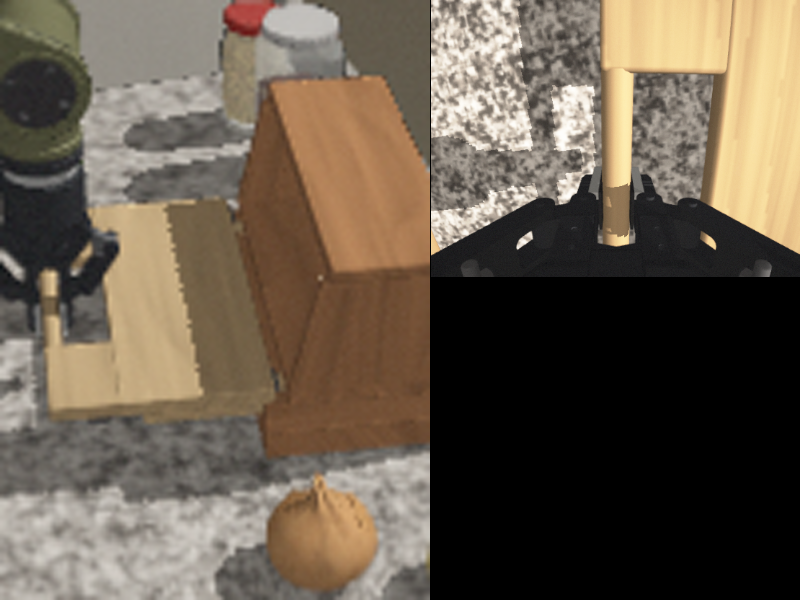

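The board appears to be lying down, with its front-right corner at about (52,405) in the crop. I'll check the level against projection.

```bash
python3 - <<'E'
from h import *
S=calibration("side")
for t in(1.70,1.78,1.86,1.95):
    b=t-np.radians(12)-np.pi/2  # below level
    P=[]
    for r,y,n in((190,-148,8),(190,-148,-8),(190,148,8),(15,-148,8)):
        P.append(world([11-r*np.cos(b)-n*np.sin(b),y,77-r*np.sin(b)+n*np.cos(b)]))
    print(t,((proj(P,S)-[200,120])*[3.98,4]).round().tolist())
E
```

```text
1.7 [[50.0, 394.0], [49.0, 409.0], [33.0, 196.0], [261.0, 388.0]]
1.78 [[49.0, 408.0], [51.0, 423.0], [33.0, 209.0], [260.0, 389.0]]
1.86 [[50.0, 422.0], [53.0, 437.0], [34.0, 222.0], [260.0, 391.0]]
1.95 [[53.0, 438.0], [58.0, 451.0], [36.0, 236.0], [259.0, 392.0]]
```

Call:
play_rows([
  [0, 0, 0],
  [0, 0, 0],
  [0, 0, 0],
  [0, 0, 0],
  [0, 0, -0.4],
  [0, 0, -0.8],
  [0, 0, -1],
  [0, 0, -1],
  [0, 0, -1],
  [0, 0, -0.7],
  [0, 0, 0],
  [0, 0, 0],
  [0, 0, 0],
  [0, 0, 0],
  [0, 0, 0],
  [0, 0, 0],
], spin=[0, 0, 0, 0, 0, 0, 0, 0.167, 0.167, 0.167, 0.167, 0.167, 0.167, 0.167, 0.167, 0.167], hand=[0.2, 0.2, 0.2, 0.2, 0.2, 0.2, 0.2, -1, -1, -1, -1, -1, -1, -1, -1, -1])

```text
t: 20.7
ee_pos: [436.2, -6.2, 264.2]
orientation: [180.0, -0.1, -8.8]
force: [-0.2, 0.5, -0.7]
opening: 85.7
finger_force: 0.0
```

Call:
play_rows([
  [0.24, 1, 0],
  [0.24, 1, 0],
  [0.24, 1, 0],
  [0.24, 1, 0],
  [0.24, 1, 0],
  [0.24, 1, 0],
  [0.24, 1, 0],
  [0.24, 1, 0],
  [0.24, 1, 0],
  [0.24, 1, 0],
  [0, 0, 0],
], spin=[0, 0, 0, 0, 0, 0, 0, 0, 0, 0, 0], hand=[-1, -1, -1, -1, -1, -1, -1, -1, -1, -1, -1])

```text
t: 22.08
ee_pos: [472.0, -418.2, 263.7]
orientation: [180.0, -0.0, -8.6]
force: [0.1, 0.2, 0.1]
opening: 85.6
finger_force: 0.0
```

```bash
python3 - <<'E'
from h import *
o=observe();print(o["t"],cab(o["ee_pos"]),o["ee_pos"],o["orientation"],o["force"])
W=calibration("wrist")
w=get_image("wrist")[:,:,::-1].copy()
print(proj([[575,-433,30]],W))
cv2.imwrite("pics/w6.png",w)
E
```

```text
22.075 [ -73.7 -404.4  263.7] [ 472.02869374 -418.2150728   263.67729721] [ 1.79958892e+02 -2.01019941e-02 -8.60835938e+00] [0.06963933 0.16720679 0.07513443]
[[256.56254485  68.04207328]]
```

View pics/w6.png

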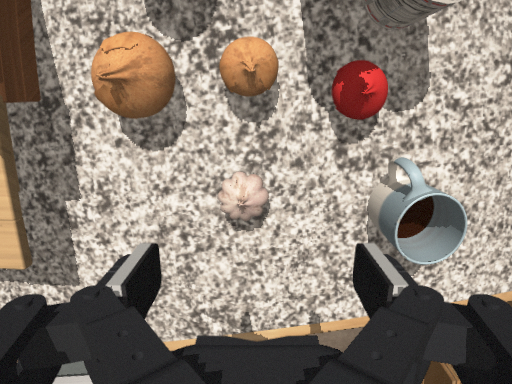

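Call:
play_rows([
  [0.88, -0.2, 0],
  [0.88, 0, 0],
  [0.88, 0, 0],
  [0, 0, 1],
  [0, 0, 1],
  [0, 0, 1],
  [0, 0, 1],
  [0, 0, 0.8],
  [0, 0, 0.6],
  [0, 0, 0.4],
  [0, 0, 0.3],
  [0, 0, 0],
], spin=[0, 0, 0, 0, 0, 0, 0, 0, 0, 0, 0, 0], hand=[-1, -1, -1, -1, -1, -1, -1, -1, -1, -1, -1, -1])

```text
t: 23.62
ee_pos: [577.8, -423.4, 18.3]
orientation: [-180.0, 0.0, -8.5]
force: [0.4, -0.8, -0.3]
opening: 85.1
finger_force: 0.0
```

Call:
play_rows([
  [0, 0, 0],
  [0, 0, 0],
  [0, 0, 0],
  [0, 0, 0],
  [0, 0, 0],
], spin=[0, 0, 0, 0, 0], hand=[1, 1, 1, 1, 1], grip_force=20)

```text
t: 24.25
ee_pos: [578.8, -424.3, 20.5]
orientation: [179.9, -0.1, -8.5]
force: [0.3, 0.3, 4.8]
opening: 60.7
finger_force: 22.3
```

Call:
play_rows([
  [0, 0, -0.5],
  [0, 0, -0.8],
  [0, 0, -1],
  [0, 0, -1],
  [0, 0, -1],
  [-0.6, -0.4, -0.2],
  [-0.6, -0.8, 0],
  [-0.6, -0.9, 0],
  [-0.6, -0.9, 0],
  [0, -0.9, 0],
  [0, -0.9, 0],
  [0, -0.9, 0],
  [0, -0.9, 0],
  [0, -0.9, 0],
  [0, -0.8, 0],
  [0, -0.5, 0],
  [0, 0, 0],
], spin=[0, 0, 0, 0, 0, 0, 0, 0, 0, 0, 0, 0, 0, 0, 0, 0, 0], hand=[1, 1, 1, 1, 1, 1, 1, 1, 1, 1, 1, 1, 1, 1, 1, 1, 1])

```text
t: 26.38
ee_pos: [534.8, -60.4, 199.1]
orientation: [180.0, -0.0, -8.3]
force: [-0.4, -0.4, -0.9]
opening: 60.3
finger_force: 22.2
```

```bash
python3 - <<'E'
from h import *
o=observe();print(o["t"],cab(o["ee_pos"]),o["orientation"],o["force"],o["opening"],o["finger_force"])
E
```

```text
26.375 [-63.9 -41.3 199.1] [ 1.79979180e+02 -1.65441674e-02 -8.34189403e+00] [-0.36939495 -0.39174356 -0.93951969] 60.25780650728706 22.215121782501228
```

Down 90 mm to z≈109.

Call:
play_rows([
  [0, 0, 0.5],
  [0, 0, 0.6],
  [0, 0, 0.5],
  [0, 0, 0.4],
  [0, 0, 0.2],
  [0, 0, 0],
], spin=[0, 0, 0, 0, 0, 0], hand=[1, 1, 1, 1, 1, 1])

```text
t: 27.12
ee_pos: [534.5, -61.4, 110.2]
orientation: [-180.0, 0.1, -8.5]
force: [0.0, 0.1, -0.2]
opening: 60.8
finger_force: 22.2
```

Call:
play_rows([
  [0, 0, 0.05],
  [0, 0, 0],
], spin=[0, 0], hand=[1, 1])

```text
t: 27.38
ee_pos: [535.2, -61.4, 109.5]
orientation: [180.0, -0.1, -8.4]
force: [0.2, -0.1, -0.4]
opening: 60.2
finger_force: 22.2
```

Call:
play_rows([
  [0, 0, 0.05],
  [0, 0, 0],
], spin=[0, 0], hand=[1, 1])

```text
t: 27.62
ee_pos: [534.8, -61.3, 106.9]
orientation: [180.0, -0.0, -8.5]
force: [-0.1, -0.2, -1.7]
opening: 60.3
finger_force: 22.2
```

Call:
play_rows([
  [0, 0, 0.05],
  [0, 0, 0],
], spin=[0, 0], hand=[1, 1])

```text
t: 27.88
ee_pos: [535.0, -61.3, 105.4]
orientation: [180.0, -0.0, -8.5]
force: [-1.5, 0.5, 3.2]
opening: 60.6
finger_force: 22.5
```

Call:
play_rows([
  [0, 0, 0.03],
  [0, 0, 0],
  [0, 0, 0],
  [0, 0, 0],
  [0, 0, 0],
  [0, 0, 0],
  [0, 0, 0],
], spin=[0, 0, 0, 0, 0, 0, 0], hand=[1, -0.45, -0.55, -0.7, -0.85, -1, -1])

```text
t: 28.75
ee_pos: [534.8, -61.3, 103.6]
orientation: [-180.0, 0.0, -8.5]
force: [0.3, -0.7, 0.5]
opening: 85.7
finger_force: 0.0
```

Call:
play_rows([
  [0, 0, -0.4],
  [0, 0, -0.8],
  [0, 0, -1],
  [0, 0, -1],
  [-0.5, 0, -1],
  [-1, 0, 0],
  [-1, 0, 0],
  [0, 0, 0],
], spin=[0, 0, 0, 0, 0, 0, 0, 0], hand=[-1, -1, -1, -1, -1, -1, -1, -1])

```text
t: 29.75
ee_pos: [434.6, -46.3, 273.0]
orientation: [180.0, -0.2, -8.5]
force: [1.3, -0.2, 0.3]
opening: 85.2
finger_force: 0.0
```

```bash
python3 - <<'E'
from h import *
o=observe();print(o["t"],cab(o["ee_pos"]),o["force"])
W=calibration("wrist");w=get_image("wrist")[:,:,::-1];s=get_image("side")[:,:,::-1]
a=np.zeros((600,800,3),np.uint8);a[:384,:512]=w
a[:420,513:793]=cv2.resize(s[120:330,200:340],(280,420),interpolation=cv2.INTER_CUBIC);cv2.imwrite("pics/w7.png",a)
print(proj([world([-55,-40,115]),world([11,-148,85]),world([-121,-148,85]),world([-121,148,85])],W))
E
```

```text
29.75 [-165.  -42.  273.] [ 1.2886653  -0.17368806  0.25482886]
[[255.15378988  51.79629629]
 [375.17346717 -16.99587774]
 [366.27942601 129.45804372]
 [ 66.28905246 130.74746346]]
```

View pics/w7.png

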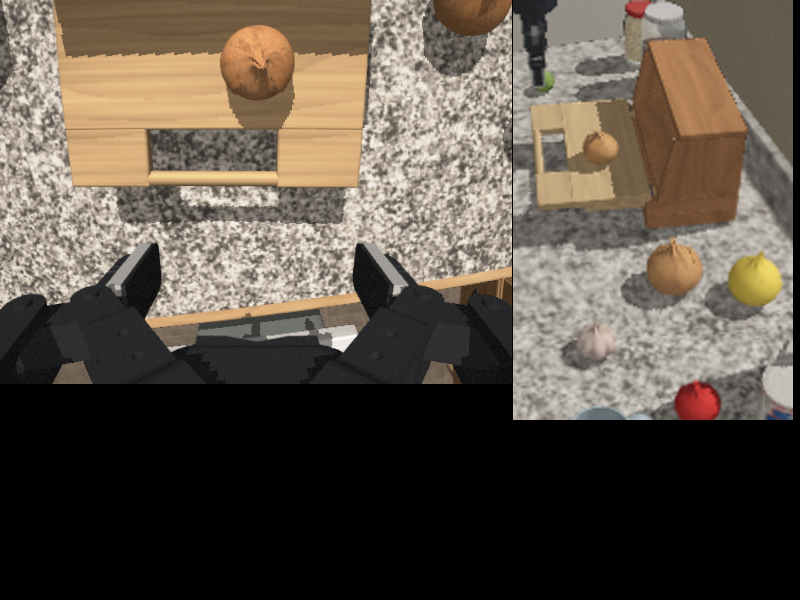

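The onion stands upright on the solid part at (257,62). The board's solid edge is at row 129, matching the level prediction of 130. Nothing else has moved and the gripper is clear, so I'm handing in.

```bash
python3 -c "
from plant import *
print(sign_off())"
```

```text
the job is handed in; nothing more can be done
None
```

I pulled both supports out to their stops, lowered the board under control until it lay level, and set the smaller brown onion on its solid part. I handed the job in at about 30 s; sign-off gave no verdict.

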